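Take the caught drawer out of the desk cabinet

ROBOT

A 6-joint arm with a two-finger parallel gripper is mounted at the origin on a cart in front of the work surface, level with it; the furniture and walls round the work are solid. World frame = base frame: x ahead of the robot, y to its left, z up, the work surface at z = 0. Lengths are in m, angles in rad, forces in N, time in s.
With the tool pointing down it reaches from about 0.3 to 0.825 m from the base axis. Payload 5.4 kg.
Tool frame: the origin (TCP) lies at the very end of the fingers, on their centre line; the grasp point (between the pads) lies 19 mm behind it; z points along the fingers, y is the line along which they close (so a half turn about z gives the same grasp; the last joint's range is limited). The gripper opens to 92 mm and grips with 3 to 60 N. Pads are 20 mm wide; open, the fingers measure 128 mm over their backs; the gripper's body (75 mm by 189 mm) begins 69 mm behind the grasp point.
Start: joints at [0.947, 0.158, 1.597, -0, 1.386, -0.21], TCP at [0.231, 0.526, 0.215] pointing down, gripper open.
Joint ranges: [-2.91, 2.91], [-0.94, 2.29], [0.18, 2.7], [-1.29, 4.43], [0.17, 2.64], [-3, 3]. Speed limits (rad/s): [2.57, 2.57, 3.14, 3.14, 3.14, 3.14].

INTERFACE

Orientations are given as a rotation vector (axis times angle).
In Python, from workcell import bot gives the robot as it stands. Calls block until the motion is done:
- bot.goto(position, orientation): joint-space move of the TCP to a pose.
- bot.line_to(position, rot=None, max_speed=0.15): straight line of the TCP; rot=None keeps the orientation; max_speed is the mean speed in m/s.
- bot.set_joints(angles): joint-space move.
- bot.set_gripper(opening, newtons=None): opening from 0.0 (shut) to 1.0 (fully open); newtons is the grip in N (None keeps the last); returns when the fingers have stopped.
- bot.hold(seconds).
- bot.inverse_kinematics(position, orientation): joint angles nearest the present ones, or None.
- bot.read_camera(name): name is "scene" or "side" or "wrist"; returns a dict with "pixels" (400x640x3 uint8, blue, green, red), "fx", "fy", "cx", "cy" (pixels), "k1" (the pictures are not rectified: a ray, as slopes to the right and down, at radius r is drawn at 1 + k1 r^2 times it, then the intrinsics apply), "R" (3x3) and "t" (3): a world point X has camera coordinates R X + t. Camera axes: x right, y down, z forward; pixel columns grow to the right and rows downward; lengths in m; the calibration is good to about 2 mm. A picture is of the moment at which its call begins. There is no depth.
A pose or a line that the arm cannot do raises bot.MotionError and nothing moves.
- bot.job_done(): hands the job in; it is judged then, once.
Readings, each from a call of its own:
- bot.current_clock(): time.
- bot.current_joints(): joint angles.
- bot.current_joint_vel(): joint speeds.
- bot.current_effort(): joint torques, N m.
- bot.current_ee_pos(): TCP position.
- bot.current_tool_rot(): TCP orientation.
- bot.current_contact_force(): force on the tool from outside, world axes, zero at the start.
- bot.current_ft_torque(): the same for the moment, N m.
- bot.current_opening(): opening from 0.0 (shut) to 1.0 (fully open).
- bot.current_grip_force(): force on a finger pad.
Only numpy, scipy, OpenCV 4.12 (cv2) and the standard library are available. Lean on these libraries where they do the work, as an engineer would, in place of code of your own. Each camera call takes 0.05 s, during which the arm holds its last target. There are 200 camera calls.

TASK

Take the drawer right out of the small steel cabinet and lower it flat onto the table to the left of the cabinet, then let go of it. Pull it forward until you feel its back end come up against the retaining lip hidden inside, then lift the front so that the drawer tilts back over the sill and its back end dips under the lip, and draw it out tilted like that. Be gentle with the catch, keep the two pieces of tailor's chalk in the drawer, and leave the other things alone.

Things in the scene. Friction and masses are not known exactly. Their poses are not given: they have to be found in the camera images.
- cabinet: Fixed grey steel desk cabinet for one drawer, on the thin (3 mm) runner; 150 deep (its x) x 140 wide (y) x 94 mm high. Origin: centre of its underside; its open front (x = -75 mm) faces its own -x, towards the robot; +y is its left seen from the robot; z up. Opening 124 mm wide, z = 28 to 86 mm; inside floor z = 8 mm. The drawer runs on the front sill and on two runners further in.
- sill (a point): Middle of the rear top edge of the cabinet's front sill, at (-65, 0, 28) mm in the cabinet's frame, cabinet's axes. The sill reaches from there 10 mm forward. The tilted drawer pivots and slides on this edge. Above it two kickers (x = -66 to -58, underside z = 72.5 mm) keep the drawer's sides down with 2.5 mm play, so its front cannot be lifted while its back is still on the runners.
- cabinet_mouth (a point): Top middle of the opening, (-75, 0, 86) mm in the cabinet's frame. Hidden behind it is the catch, set forward or back, setting unknown: the lip, a cross bar hanging down to z = 73 mm and, 11 mm behind it, the front ends of the runners (top z = 28 mm). The drawer meets the lip with its origin 42 to 86 mm in front of the cabinet's; only in the last 5 mm is its back off the runners and free to dip.
- drawer: Loose grey steel drawer, about 0.2 kg, at the start 3 to 11 mm ajar (origin 8 to 16 mm in front of the cabinet's, 28 mm above it). Origin: centre of the tub's underside; x from its front to its back, z up, parallel to the cabinet's axes. Tub 140 long (x = -70 to 70) x 120 wide x 42 mm high, walls 3 mm; front plate x = -78 to -70 mm, 138 wide, z = 0 to 57 mm.
- drawer_pull (a point): Centre of the drawer's pull, a flat upright steel plate 8 mm thick (drawer x), 74 wide (y), 28 mm high (z), at (-112, 0, 36) mm in the drawer's frame, drawer's axes. It stands 30 mm clear of the front plate on two arms, 8 mm thick, at y = +-33 mm; between them it is open above and below for fingers. Pinch it front to back from above.
- chalk_white: White flat tailor's chalk, 36 x 47 x 8 mm, loose in the drawer; origin at the centre of its underside.
- chalk_blue: Blue flat tailor's chalk, 36 x 47 x 8 mm, loose in the drawer; origin at the centre of its underside.
- spool_a: Spool of thread, 29 mm across, 50 mm high, standing on the back part of the cabinet's top; bystander. Origin at the centre of its underside.
- spool_b: A second spool of thread like it, beside it; bystander.
- tape_roll: Roll of tape lying flat, 92 mm across, 48 mm high, on the table at the left; bystander. Origin at the centre of its underside.
- lint: Lint roller with a handle, 198 mm long, 47 mm thick, lying on the table at the left; bystander. Origin at the centre of its underside.
- drawer_front (a point): Middle of the drawer's lower front edge, (-78, 0, 0) mm in its frame. At the other end two ears on the tub's back (x = 64 to 70, y = +-20 to 40, top z = 49 mm) catch behind the lip with 4 mm overlap. Front up by 9 to 11 degrees on the sill's rear edge, the drawer has them under the lip at every setting; less leaves them caught, more brings its back down on the cabinet's floor.

How it is judged:
On the way, in this order (a step that is already met when the one before it is completed fails the run):
1. the drawer is pulled out towards the lip, its origin at least 34 mm in front of the cabinet's (x of drawer in the frame of cabinet between -0.13 and -0.034 m), for 0.1 s.
2. the back end of the drawer is out past the cabinet's front (x of drawer in the frame of cabinet below -0.147 m), for 0.1 s.
3. the drawer is lowered flat onto the table while still held (height (world z) of drawer below 0.01 m and angle between drawer's own z axis and vertical below 0.06 rad and contact force between the fingers and drawer above 0.5 N), for 0.1 s.
At the end, for the whole second after the job is handed in: The drawer stands flat on the table or its thin runner (underside less than 10 mm above the table top, tilt under 0.06 rad), at rest and released, its centre more than 90 mm to the left of the cabinet's centre line (cabinet's y), with both pieces of chalk lying in it (height (world z) of drawer below 0.01 m and angle between drawer's own z axis and vertical below 0.06 rad and linear speed of drawer below 0.01 m/s and y of drawer in the frame of cabinet above 0.09 m and x of chalk_white in the frame of drawer between -0.062 and 0.062 m and y of chalk_white in the frame of drawer between -0.055 and 0.055 m and z of each of chalk_white, chalk_blue in the frame of drawer below 0.04 m and x of chalk_blue in the frame of drawer between -0.062 and 0.062 m and y of chalk_blue in the frame of drawer between -0.055 and 0.055 m); the robot touches nothing.
It fails at once if the drawer and the cabinet with its catch press on each other with more than 25 N (contact force between drawer and cabinet above 25 N).
It fails at once if a spool on the cabinet is moved more than 15 mm (distance of any of spool_a, spool_b from where it was at the start of the episode above 0.015 m).
It fails at once if the tape roll or the lint roller is moved more than 20 mm (distance of any of tape_roll, lint from where it was at the start of the episode above 0.02 m).
It fails at once if the drawer is tipped more than 0.5 rad (angle between drawer's own z axis and vertical above 0.5 rad).
It also fails if it takes over 58 s, if anything falls off the work surface, if the arm or the gripper's body presses on something with over 40 N, if the wrist force passes 120 N, or if a joint passes its speed limit or range.

## Working session

There is one attempt and no reset: what is moved stays moved. The work goes in short steps, each a Python script; the robot and the scene stay as the last script left them, time stands still between calls to the robot, and variables do not carry over. Pictures are saved under pics/ and viewed, at most 10 in all, crops included, and the job is handed in when it is done.

```bash
mkdir -p pics; ls; python3 - <<'E'
from workcell import bot
import cv2, numpy as np
for n in ("scene","side"):
    c=bot.read_camera(n); cv2.imwrite(f"pics/{n}0.png",c["pixels"])
    print(n,c["fx"],c["fy"],c["cx"],c["cy"],c["k1"],np.round(-c["R"].T@c["t"],3),np.round(c["R"][2],3))
print(bot.current_clock(),bot.current_tool_rot())
E
```

```text
pics
scene 479.6617001287654 479.6617001287654 314.413383090181 198.29108817309663 -0.035727130257935086 [-0.055 -0.772  0.968] [ 0.489  0.575 -0.656]
side 466.75200266124807 466.75200266124807 321.9472082331975 195.39937068930666 0.04075113412413747 [ 0.272 -1.002  0.936] [ 0.235  0.75  -0.618]
0.1 [-6.45270623e-01 -3.07394283e+00  2.42373327e-03]
```

View pics/scene0.png

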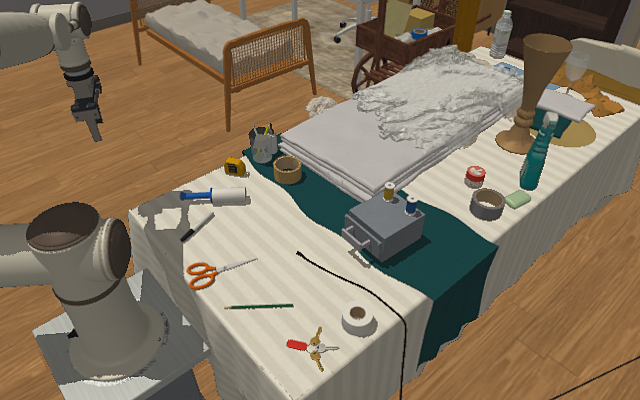

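View pics/side0.png

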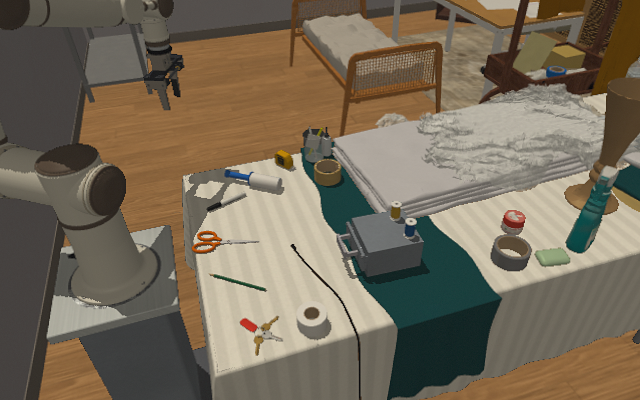

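The cabinet is at about (385,225) in scene and (383,243) in side. The pull is at (355,242) and (347,247). The lint roller is at (215,197) and the tape at (288,170) in scene. I'll enlarge the cabinet to pick its corners.

```bash
cat > h.py <<'E'
from workcell import bot
import cv2, numpy as np
from scipy.spatial.transform import Rotation as R
def ray(c,uv):
    d=np.array([[ (uv[0]-c["cx"])/c["fx"], (uv[1]-c["cy"])/c["fy"] ]])
    p=d[0].copy()
    for _ in range(10): p=d[0]/(1+c["k1"]*(p@p))
    o=-c["R"].T@c["t"]; v=c["R"].T@np.r_[p,1]
    return o,v/np.linalg.norm(v)
def onz(c,uv,z):
    o,v=ray(c,uv); return o+v*(z-o[2])/v[2]
def proj(c,X):
    q=c["R"]@np.asarray(X)+c["t"]; p=q[:2]/q[2]; p=p*(1+c["k1"]*(p@p))
    return np.array([c["fx"]*p[0]+c["cx"],c["fy"]*p[1]+c["cy"]])
def down(yaw):  # tool z down, tool y along world angle yaw
    y=np.array([np.cos(yaw),np.sin(yaw),0]); z=np.array([0,0,-1.]); x=np.cross(y,z)
    return R.from_matrix(np.c_[x,y,z])
E
python3 - <<'E'
from h import *
a=cv2.imread("pics/scene0.png")[180:280,325:440]; b=cv2.imread("pics/side0.png")[190:290,325:440]
cv2.imwrite("pics/crop0.png",np.hstack([cv2.resize(x,(400,348),interpolation=2) for x in (a,b)]))
c=bot.read_camera("scene");s=bot.read_camera("side")
print(onz(c,(345,225),.097),onz(s,(347,218),.097),"tape",onz(c,(288,163),.048),"lint",onz(c,(244,196),.024),onz(c,(182,198),.024))
E
```

```text
[ 0.58493784 -0.14091197  0.097     ] [ 0.62379583 -0.10162998  0.097     ] tape [0.67888082 0.22053002 0.048     ] lint [0.49470777 0.20345116 0.024     ] [0.34785397 0.31910967 0.024     ]
```

View pics/crop0.png

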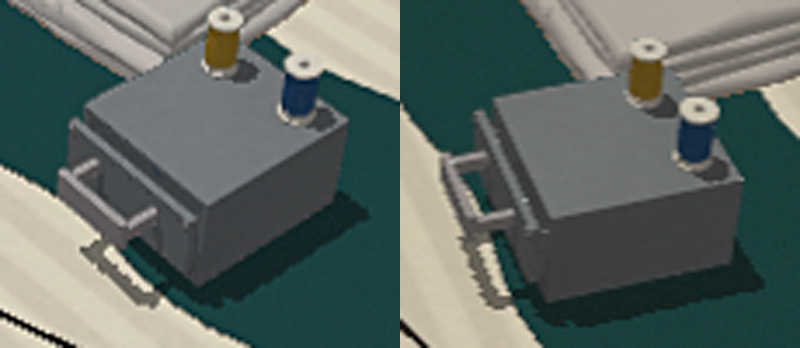

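The crop shows the cabinet's top corners clearly. In scene they are front-left (88,105), front-right (200,205) and back-right (347,120). In side they are (95,98), (150,218) and (342,180), all in crop pixels. Next I compute the pose from them.

```bash
python3 - <<'E'
from h import *
c=bot.read_camera("scene");s=bot.read_camera("side")
k=3.478
L=[(88,105),(200,205),(347,120)];S=[(95,98),(150,218),(342,180)]
for cam,P,o in((c,L,(325,180)),(s,S,(325,190))):
    q=[onz(cam,(o[0]+x/k,o[1]+y/k),.097) for x,y in P]
    w=q[0]-q[1]; d=q[2]-q[1]
    print(np.round(q,4).tolist(),"w",np.linalg.norm(w),"d",np.linalg.norm(d),"yaw",np.arctan2(-w[0],w[1]),np.arctan2(d[1],d[0]),"ctr",np.round((q[0]+q[2])/2,4))
# pull: top front corners z=.097+? pull top = 3+28+36+14=81mm
for cam,P,o in((c,[(60,172),(125,228)],(325,180)),(s,[(43,155),(80,222)],(325,190))):
    print([np.round(onz(cam,(o[0]+x/k,o[1]+y/k),.081),4).tolist() for x,y in P])
E
```

```text
[[0.635, -0.1088, 0.097], [0.6216, -0.2396, 0.097], [0.7728, -0.2514, 0.097]] w 0.13155172257223835 d 0.15164191297783072 yaw -0.10170575033684066 -0.07761434564327188 ctr [ 0.7039 -0.1801  0.097 ]
[[0.6372, -0.1071, 0.097], [0.627, -0.2431, 0.097], [0.7752, -0.2531, 0.097]] w 0.13631130367336694 d 0.14854525194613633 yaw -0.07488567330959293 -0.06782182432546718 ctr [ 0.7062 -0.1801  0.097 ]
[[0.5798, -0.1368, 0.081], [0.5758, -0.21, 0.081]]
[[0.5825, -0.139, 0.081], [0.5839, -0.2155, 0.081]]
```

```bash
python3 - <<'E'
from h import *
c=bot.read_camera("scene")
for n,uv,z in(("cable",(298,252),.003),("cable2",(330,270),.003),("cable3",(370,293),.003),("scissors",(256,260),.003),("runL",(243,152),.003),("runL2",(300,195),.003),("runL3",(345,228),.003),("runL4",(390,270),.003),("stack",(368,197),.0),("stack2",(283,152),.0),("pencil",(293,305),.003)):
    print(n,np.round(onz(c,uv,z),3))
bot.goto([0.555,-0.17,0.26],down(-0.075).as_rotvec())
w=bot.read_camera("wrist"); cv2.imwrite("pics/w1.png",w["pixels"])
print(bot.current_clock(),bot.current_joints(),bot.current_ee_pos(),-w["R"].T@w["t"],w["R"][2],w["fx"])
E
```

```text
cable [ 0.485 -0.065  0.003]
cable2 [ 0.508 -0.17   0.003]
cable3 [ 0.534 -0.291  0.003]
scissors [ 0.382 -0.014  0.003]
runL [0.637 0.421 0.003]
runL2 [0.641 0.115 0.003]
runL3 [ 0.646 -0.082  0.003]
runL4 [ 0.627 -0.273  0.003]
stack [ 0.795 -0.027  0.   ]
stack2 [0.744 0.334 0.   ]
pencil [ 0.365 -0.193  0.003]
3.1167 [-5.04038937e-01  1.45270592e-01  1.52216077e+00  1.86929139e-04
  1.47424094e+00 -4.30256538e-01] [ 0.55518967 -0.16922255  0.25997715] [ 0.55966658 -0.09936785  0.43017704] [-0.01835239 -0.24892835 -0.96834801] 280.4237097208867
```

View pics/w1.png

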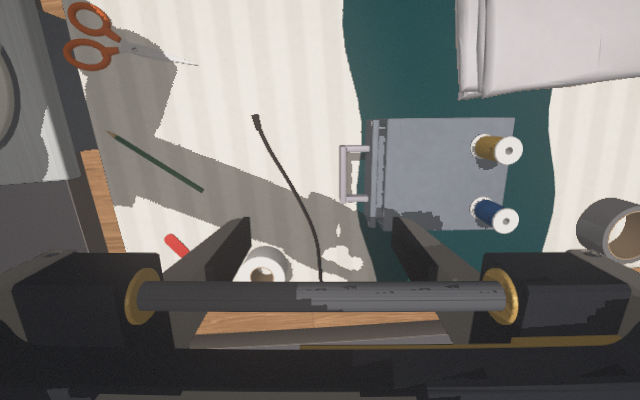

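The wrist view shows the cabinet top spanning about (386,118) to (513,230) and the pull at x≈343, y 146–203. The drawer front plate is at x≈375. Enlarging this view gives better pixels.

```bash
python3 - <<'E'
import cv2
a=cv2.imread("pics/w1.png")[105:240,330:525]
cv2.imwrite("pics/w1c.png",cv2.resize(a,None,fx=4,fy=4,interpolation=2))
E
```

```text
(no output)
```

View pics/w1c.png

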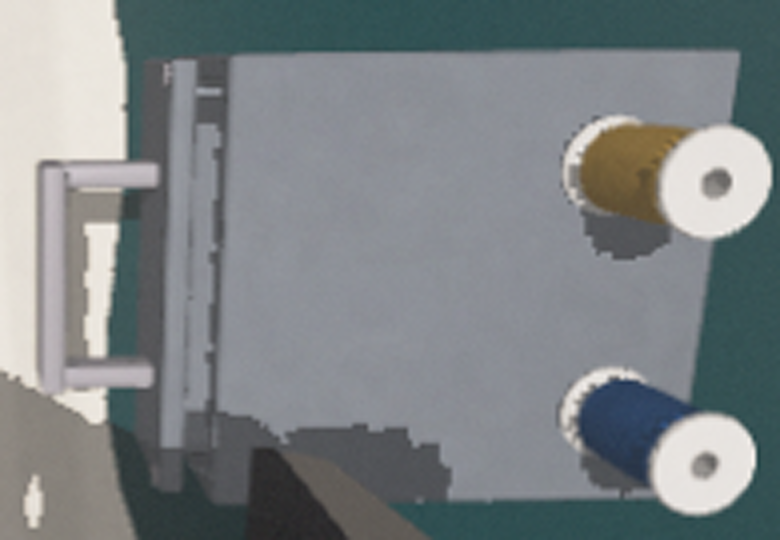

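```bash
python3 - <<'E'
from h import *
w=bot.read_camera("wrist")
f=lambda x,y,z: onz(w,(330+(x-1.5)/4,105+(y-1.5)/4),z)
FL,FR,BL,BR=[f(x,y,.097) for x,y in((231,56),(212,503),(741,50),(685,498))]
print("w",np.linalg.norm(FL-FR),"d",np.linalg.norm(BL-FL),np.linalg.norm(BR-FR),"yaws",[np.arctan2(v[1],v[0]) for v in (BL-FL,BR-FR,)],np.arctan2(-(FL-FR)[0],(FL-FR)[1]))
print("ctr",(FL+FR+BL+BR)/4)
a,b=f(51,161,.081),f(57,392,.081); print("pull",a,b,(a+b)/2,np.linalg.norm(a-b),np.arctan2(-(a-b)[0],(a-b)[1]))
E
```

```text
w 0.13776877842822488 d 0.1488597805992187 0.15243712880308985 yaws [np.float64(-0.0559300802901574), np.float64(-0.06482051551911423)] -0.0585291539070188
ctr [ 0.70729415 -0.17653518  0.097     ]
pull [ 0.58385362 -0.13088465  0.081     ] [ 0.58177258 -0.20517109  0.081     ] [ 0.5828131  -0.16802787  0.081     ] 0.07431558908338817 -0.02800649932709375
```

```bash
python3 - <<'E'
from h import *
rv=down(-0.06).as_rotvec()
bot.set_gripper(0.24)
p=np.array([0.5828,-0.168,0.14])
bot.goto(p,rv)
print(bot.current_clock(),bot.current_opening(),bot.current_ee_pos())
bot.line_to([p[0],p[1],0.048],max_speed=0.1)
print(bot.current_contact_force())
bot.set_gripper(0.0,45)
print(bot.current_clock(),bot.current_opening()*92,bot.current_grip_force(),bot.current_contact_force(),bot.current_ee_pos())
E
```

```text
4.825 0.23983992306314755 [ 0.5831295  -0.16821183  0.14088254]
[-0.48269589 -0.18925344 -0.36341804]
6.25 7.542832685411094 45.00072240829468 [-0.12130075  0.41980369  2.71837096] [ 0.58325755 -0.16822646  0.04866341]
```

```bash
cat >> h.py <<'E'
YAW=-0.06; P0=np.array([0.5828,-0.168,0.048]); U=np.array([-np.cos(YAW),-np.sin(YAW),0])  # outwards
E
python3 - <<'E'
from h import *
def rd(s):
    f=bot.current_contact_force(); p=bot.current_ee_pos(); print(round(s*1e3,1),round((p-P0)@U*1e3,2),round(p[2]*1e3,2),np.round(f,1),round(bot.current_clock(),2)); return -f@U
rd(0)
bot.line_to(P0+U*.012,max_speed=.05); rd(.012)
bot.line_to(P0+U*.024,max_speed=.05); f0=rd(.024)
s=.024; 
while s<.085:
    s+=.001
    bot.line_to(P0+U*s,max_speed=.03)
    f=-bot.current_contact_force()@U
    if abs(s*1e3%5)<.5: rd(s)
    if f>5.5: break
rd(s); print(bot.current_ft_torque())
E
```

```text
0.0 -0.47 48.66 [-0.1  0.4  2.7] 6.25
12.0 12.33 48.57 [-2.4 -0.   6.2] 6.64
24.0 24.44 48.38 [-0.6 -0.1  6.3] 7.03
25.0 24.8 48.34 [ 1.1 -0.4  4.2] 7.28
30.0 29.95 48.18 [2.9 0.1 5.7] 8.53
35.0 35.07 48.09 [ 3.4 -0.4  6. ] 9.78
40.0 40.14 48.02 [ 2.2 -1.   5.5] 11.03
45.0 45.2 47.96 [ 3.6 -0.1  5.4] 12.28
50.0 50.24 47.92 [2.2 0.  5.3] 13.53
55.0 55.16 47.96 [ 3.1 -0.8  4.8] 14.78
60.0 60.17 47.96 [2.2 0.4 3.6] 16.03
65.0 63.67 48.27 [10.1  0.3 -0.6] 17.28
65.0 63.67 48.27 [10.1  0.3 -0.6] 17.28
[-0.13570932 -1.60038724  0.01721248]
```

It met the lip at 63.7 mm of travel, so the drawer origin is about 77 mm out. That's inside the given range and needed about 10 N. I'll relieve the pressure, tilt about the sill in small steps and watch the force.

```bash
cat >> h.py <<'E'
S=0.0630; r0=np.array([-0.124-S+0.065,0,0.0175]); RZ=R.from_euler("z",YAW)
PIV=P0+U*S-RZ.apply(r0)
def pose(deg,t=0.0,lift=0.0):
    Ry=R.from_euler("y",deg,degrees=True)
    p=PIV+RZ.apply(Ry.apply(r0+np.array([-t,0,0])))+[0,0,lift]
    return p,(RZ*Ry*RZ.inv()*down(YAW)).as_rotvec()
def rd(l=""):
    f=bot.current_contact_force(); p=bot.current_ee_pos()
    print(l,np.round(p*1e3,1),np.round(f,1),np.round(bot.current_ft_torque(),2),round(bot.current_clock(),2)); return f
E
python3 - <<'E'
from h import *
bot.set_gripper(0.0,60)
p,r=pose(0); print(p); bot.line_to(p,max_speed=.03); rd("relax")
for d in (1,2,3,4,5,6,7,8,9,10):
    p,r=pose(d); bot.line_to(p,rot=r,max_speed=.02); f=rd(d)
    if np.linalg.norm(f)>14: print("STOP",p); break
c=bot.read_camera("side"); cv2.imwrite("pics/t1.png",cv2.resize(c["pixels"][170:290,270:430],None,fx=4,fy=4,interpolation=2))
E
```

```text
[ 0.51991337 -0.16422227  0.048     ]
relax [ 519.3 -164.1   47.9] [0.1 0.2 5.8] [-0.14 -0.66  0.  ] 17.75
1 [ 519.5 -164.1   50. ] [-0.3 -0.5  5.4] [-0.16 -0.51 -0.02] 18.01
2 [ 519.8 -164.2   52.1] [-0.4  0.3  5.5] [-0.23 -0.55  0.02] 18.27
3 [ 520.2 -164.2   54.3] [-1.4 -0.6  6. ] [-0.17 -0.55 -0.  ] 18.52
4 [ 520.7 -164.2   56.4] [-1.7 -0.3  6.6] [-0.24 -0.54  0.05] 18.78
5 [ 521.2 -164.2   58.5] [-1.3  0.6  6. ] [-0.17 -0.53  0.02] 19.04
6 [ 521.7 -164.3   60.7] [-0.1  0.   6.3] [-0.11 -0.51 -0.  ] 19.3
7 [ 522.2 -164.3   62.8] [-0.6  0.   6. ] [-0.16 -0.47  0.  ] 19.56
8 [ 522.9 -164.4   64.9] [-0.3 -1.   5.5] [-0.17 -0.53 -0.01] 19.82
9 [ 523.5 -164.4   67. ] [-1.4 -0.7  6.1] [-0.22 -0.4  -0.01] 20.07
10 [ 524.1 -164.5   69. ] [-1.2  0.1  5.8] [-0.13 -0.45 -0.02] 20.33
```

View pics/t1.png

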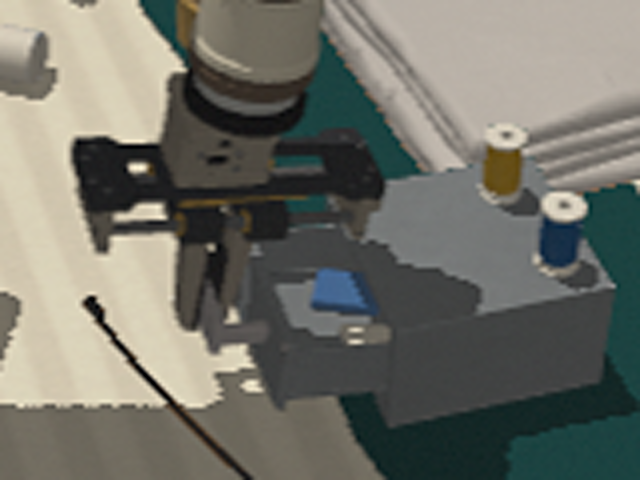

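The picture shows the drawer tilted, with the blue chalk inside at about (343,290). The tilt was smooth, with roughly 6 N resting on the sill. Next I draw it out at 10° with a force guard.

```bash
python3 - <<'E'
from h import *
for t in list(range(2,31,2))+list(range(34,103,4)):
    p,r=pose(10,t/1e3); bot.line_to(p,rot=r,max_speed=.03 if t<31 else .05); f=bot.current_contact_force()
    if t%6==0: rd(t)
    if abs(f@U)>9 or np.linalg.norm(f)>15: rd("STOP %d"%t); break
rd("end")
c=bot.read_camera("side"); cv2.imwrite("pics/t2.png",cv2.resize(c["pixels"][170:290,250:430],None,fx=4,fy=4,interpolation=2))
E
```

```text
6 [ 518.7 -164.1   70. ] [3.  1.  2.6] [-0.15 -0.86 -0.02] 21.13
12 [ 512.8 -163.8   71. ] [2.3 1.2 2.5] [-0.14 -0.88 -0.  ] 21.88
18 [ 506.8 -163.4   72.1] [ 1.2 -0.7  3.3] [-0.11 -0.79  0.01] 22.63
24 [ 501.  -163.1   73.1] [1.8 0.2 2.6] [-0.13 -0.76  0.08] 23.38
30 [ 495.1 -162.7   74.1] [ 1.7 -0.4  1.9] [-0.15 -0.66 -0.01] 24.13
42 [ 483.  -161.9   76.2] [-0.1 -0.7  1.9] [-0.15 -0.37 -0.05] 24.88
54 [ 471.2 -161.3   78.3] [-0.4 -0.   2.3] [-0.09 -0.32  0.  ] 25.63
66 [ 459.  -160.3   80.1] [-1.1  0.7 -0.7] [-0.13  0.13  0.  ] 26.38
78 [ 447.9 -159.9   82.5] [ 0.2  0.4 -2.2] [-0.05  0.14 -0.05] 27.13
90 [ 436.1 -159.2   84.6] [ 0.1  0.3 -2.6] [-0.05  0.15 -0.  ] 27.88
102 [ 424.4 -158.5   86.7] [ 0.4 -0.  -2.8] [-0.03  0.14 -0.  ] 28.63
end [ 424.4 -158.5   86.7] [ 0.4 -0.  -2.8] [-0.03  0.14 -0.  ] 28.63
```

View pics/t2.png

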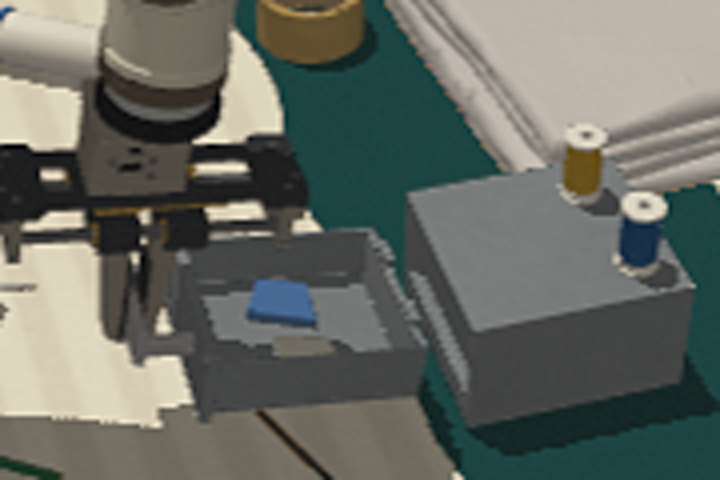

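```bash
python3 - <<'E'
from h import *
p,r10=pose(10,.102); r=pose(0)[1]
bot.line_to(p+[0,0,.045],rot=r10,max_speed=.08)
bot.line_to([p[0],.057,p[2]+.045],rot=r10,max_speed=.08); rd("left")
bot.line_to([.453,.057,.10],rot=r,max_speed=.05); rd("level")
bot.line_to([.453,.057,.035],rot=r,max_speed=.06); rd("above")
c=bot.read_camera("side"); cv2.imwrite("pics/t3.png",cv2.resize(c["pixels"][130:290,200:400],None,fx=3.5,fy=3.5,interpolation=2))
E
```

```text
left [424.6  56.8 131.6] [ 1.1  0.6 -2.6] [-0.08  0.13 -0.01] 32.23
level [453.2  57.  100.2] [-0.3  0.6 -3.5] [-0.01  0.3  -0.01] 33.23
above [453.5  57.   35.5] [ 0.2  0.  -2.3] [-0.05  0.26  0.  ] 34.47
```

View pics/t3.png

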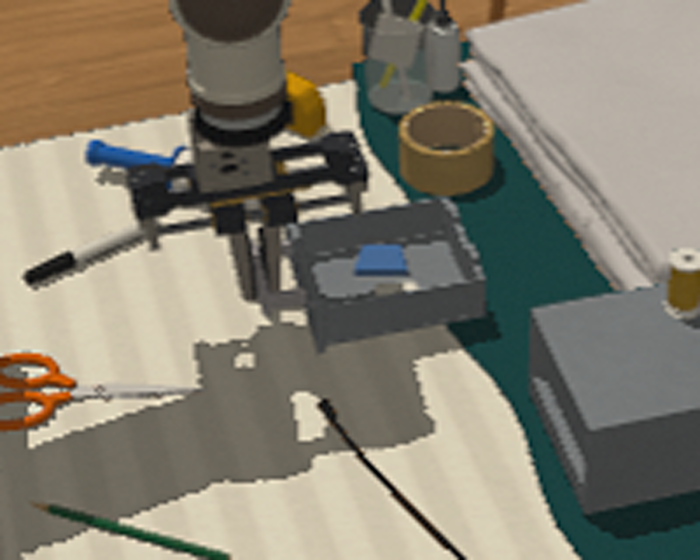

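The drawer is level about 18 mm up with both chalks in it, blue at (382,260) and white at (400,287). It's clear of the tape, lint roller and cable. Now I lower it under the force guard.

```bash
python3 - <<'E'
from h import *
r=pose(0)[1]
bot.line_to([.453,.057,.022],rot=r,max_speed=.04)
z=.022
while z>.0135:
    z-=.001; bot.line_to([.453,.057,z],rot=r,max_speed=.02); f=rd(round(z*1e3,1))
    if f[2]>4: break
bot.hold(.3); rd("held"); print(bot.current_grip_force())
c=bot.read_camera("side"); cv2.imwrite("pics/t4.png",cv2.resize(c["pixels"][170:250,260:360],None,fx=6,fy=6,interpolation=2))
E
```

```text
21.0 [453.  57.  21.] [ 0.5  0.1 -3.1] [-0.04  0.27  0.04] 35.24
20.0 [453.3  57.   20.2] [ 0.5  0.3 -2.7] [ 0.03  0.19 -0.05] 35.49
19.0 [453.5  56.9  19.4] [-0.8  0.4  0.1] [0.02 0.03 0.04] 35.74
18.0 [453.6  56.9  18.4] [-3.4 -0.1  5.2] [-0.04 -0.21  0.03] 35.99
held [453.5  56.9  18.3] [-1.6  1.1  4.5] [ 0.   -0.43  0.09] 36.29
60.00255346298218
```

View pics/t4.png

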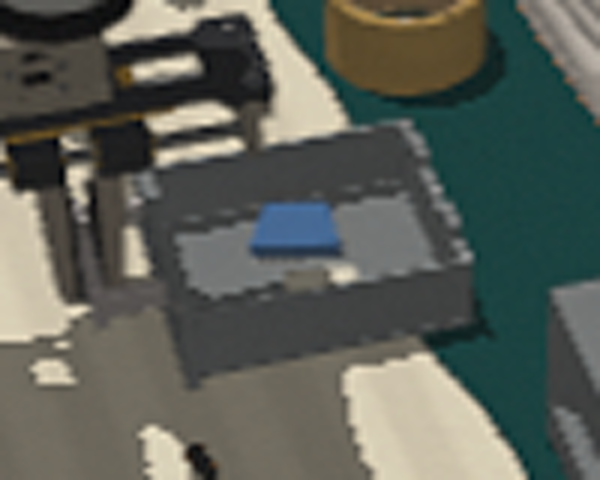

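The drawer's back right corner rests on the runner edge and both chalks are inside. I'll ease down 1 mm more, release and retreat straight up.

```bash
python3 - <<'E'
from h import *
r=pose(0)[1]
bot.line_to([.453,.057,.0172],rot=r,max_speed=.02); bot.hold(.3); rd("down")
bot.set_gripper(0.22); rd("open"); print(bot.current_opening()*92, bot.current_grip_force())
bot.line_to([.4535,.057,.12],rot=r,max_speed=.06); rd("up")
bot.line_to([.40,.057,.28],rot=r,max_speed=.12); bot.hold(.3)
c=bot.read_camera("side"); a=cv2.resize(c["pixels"][160:290,250:430],None,fx=4,fy=4,interpolation=2); cv2.imwrite("pics/t5.png",a); rd()
E
```

```text
down [453.3  57.   17.5] [-4.3 -0.5  6.4] [-0.01 -0.37  0.04] 36.89
open [452.6  57.1  16.8] [-0.6 -0.3  0.3] [-0.05  0.06  0.03] 37.27
20.4857739824337 0.0
up [453.2  57.1 119.6] [-0.9 -0.5  1.3] [-0.05  0.06  0.05] 39.14
 [400.   57.  279.8] [ 0.  -0.8  0.5] [-0.08  0.05 -0.01] 41.05
```

View pics/t5.png

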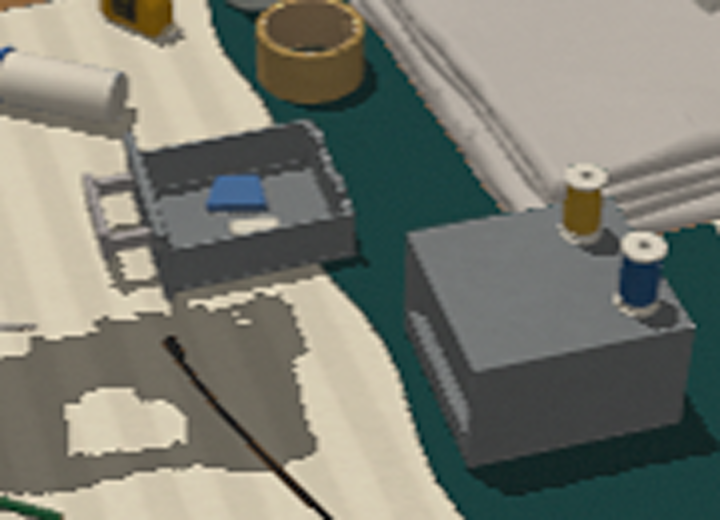

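The drawer stands flat and released at about (240,215), with both chalks in it. The spools, tape and lint roller are undisturbed.

```bash
python3 -c "
from workcell import bot
print(bot.job_done())"
```

```text
the job is handed in; nothing more can be done
None
```

The drawer is out of the cabinet and released flat on the table to its left, with its back edge about on the edge of the 3 mm runner and both chalks in it; I handed the job in at about 41 s, and no verdict came back.

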